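Hold the self-closing warming drawer open at its first cross bar

ROBOT

A 6-joint arm with a two-finger parallel gripper is mounted at the origin on the work surface. World frame = base frame: x ahead of the robot, y to its left, z up, the work surface at z = 0. Lengths are in mm, angles in rad, forces in N, time in s.
With the tool pointing down it reaches from about 425 to 950 mm from the base axis. Payload 3.5 kg.
Tool frame: the origin (TCP) lies on the centre line of the jaws, within the pads' length; the fingertips stand 14 mm ahead of it and the grasp point (between the pads) lies 5 mm behind it (env.tip_reach is the distance from the TCP to the fingertips, in mm); z points along the fingers, x is the direction in which the jaws open and shut, and the axes are right-handed (so a half turn about z gives the same grasp; the last joint's range is limited). The gripper opens to 85 mm and grips with 20 to 120 N. Pads are 22 mm wide; open, the fingers measure 114 mm over their backs; the gripper's body (76 mm by 85 mm) begins 54 mm behind the grasp point. The pads swing forward as they close: fully open they stand 13 mm farther back than shut.
Start: joints at [-1.292, 0.286, 1.577, -0, 1.279, -0.15], TCP at [280.672, -613.864, 245.325] pointing down, gripper open.
Joint ranges: [-2.77, 2.77], [-0.9, 2.22], [0.21, 2.48], [-1.53, 4.67], [0.24, 2.81], [-2.84, 2.84]. Speed limits (rad/s): [2.79, 2.79, 3.14, 3.14, 3.14, 3.14].

INTERFACE

Orientations are given as a 3x3 rotation matrix whose columns are the frame's x, y, z axes.
In Python, from cell import telemetry, imaging, order, env gives the robot as it stands. The module is installed in compiled form; this text tells all that it offers.
- The arm moves only by the shell command python3 -m jog 'ROWS' [FORCE]. ROWS is JSON, a list of rows, each a list of 7 numbers: the shift along the tool's x, y, z in mm, then the turn, a rotation vector about the tool's x, y, z in rad, then the finger opening in mm, from 0 to 85.4. In form: [[tx, ty, tz, wx, wy, wz, jaw], ...]. A call has 1 to 10 rows; each row is the pose to reach, as a shift and turn from the pose commanded when the call began, along the tool's axes at that moment; what a row does not reach only later rows make up. A row lasts 1/10 s, in which the tool goes at most 50 mm and 8.59 degrees, less where a joint would pass 70% of its speed; a pose out of reach is approached as far as the arm can. A call with a gripper value outside its range is refused whole. The fingers move at their own pace and stop on an object; FORCE is the grip in N (left out, the last holds). Time passes only in rows, so rows that repeat a pose let the fingers close. It gives the time, the measured TCP pose, the force and the opening at its end, in the units of the state.
- telemetry.sense(): the state, without advancing time (a new reading comes with each control period).
- imaging.capture(name): name is "scene" or "top"; returns the picture (384x512x3 uint8, blue, green, red); there is no depth.
- imaging.camera_params(name): a dict with "fx", "fy", "cx", "cy" (pixels), "eye" and "orientation" of the camera in the world. Camera axes: x right, y down, z forward; pixel columns grow to the right and rows downward; lengths in mm; the calibration is good to about 2 mm. A picture is of the moment at which its call begins. camera_params takes no time and is no camera call.
- order.close_job(): hands the job in, once; it reports no verdict.
Trained networks look in the newest picture that a camera, given by its name, has taken for a name from the list of things; names that differ only in an ending like _2 or _b are one class to them, and where a whole thing is asked for, a point or a joint stands for the part that bears it (a point fixed in the world has none). Each returns a list of dicts, best first, with "conf" (0 to 1); they miss things now and then, are a little off and sometimes report something else, mostly with a low value. They report only what shows in the picture. A call takes as long as a camera call. They do not tell look-alikes from the thing itself.
- imaging.find_in(query, camera): "rect" ([centre column, centre row, width, height] in pixels, round what is visible of it).
- imaging.regions_of(query, camera): "region" (384x512 bool, what is visible of it) and "rect" ([centre column, centre row, width, height] in pixels, round what is visible of it).
The state is a dict: "time": time; "joint_positions": joint angles; "qvel": joint speeds; "effort": joint torques, N m; "tcp_pos": TCP position; "ee_rot": TCP orientation; "wrist_force": force on the tool from outside, world axes, zero at the start; "wrist_torque": the same for the moment, N m; "grip_width": finger opening in mm.
Only numpy, scipy, OpenCV 4.12 (cv2) and the standard library are available. Lean on these libraries where they do the work, as an engineer would, in place of code of your own. Each camera call takes 0.05 s, during which the arm holds its last target. There are 200 camera calls.

TASK

The cook is about to lift the hot front pan out of the warming drawer and needs a place to set it: take just the top wooden trivet from the stack and lay it flat in the steel tray, without dropping it. Then pull the self-closing drawer out by its handle until the front pan is fully clear of the cabinet and the first metal cross bar lies right at the cabinet's front edge, at no time so far that the second pan comes out too. Finish while still holding the drawer there (let go and it shuts), and leave the other trivets and the things on the counter where they are.

Things in the scene. Friction and masses are not known exactly. Their poses are not given: they have to be found in the camera images.
- warmer: Stainless counter-top warming drawer unit, fixed on the counter: 250 mm wide, 450 deep, 225 high. Origin on the counter under the middle of the cabinet's front face; its x axis points into the cabinet, so the drawer comes out along -x; y along the front, z up. The drawer front (18 mm thick, 242 wide, top edge 214 mm above the counter) stands in front of the face; black control strip below it.
- drawer (a joint): How far the drawer is out, m: 0 shut, 0.30 its stop. Behind the drawer front lie three brown-lidded pans, one behind the other (each 106 mm long in the pulling direction, 132 mm apart), with a bright aluminium cross bar 24 mm wide between them. The first bar is centred on the cabinet's front edge at 0.128 (front pan fully clear from 0.116; second pan starts to come out at 0.140). Pulled shut by a spring: about 5 N when shut, 10 N at the bar, damped, some friction.
- drawer_handle (a point): Middle of the drawer's handle: a dark straight round bar 14 mm thick, 160 mm long, level, along y of the warmer, 197 mm above the counter, 45 mm in front of the drawer front (38 mm clear gap behind it), on two posts 66 mm either side of the middle. Free from above (the cabinet top is 28 mm higher, behind). Moves with the drawer; axes as warmer.
- trivet_top_center (a point): Centre (half-way up) of the top trivet of a stack of three: beech board 160 mm (x) by 120 mm (y), 15 mm thick, about 0.17 kg, z up. Two slots right through it, each 30 mm wide in x and 68 mm long in y, leave a 26 mm wide middle bar (along y, 68 mm long) that can be pinched across x with a finger in each slot. The trivets lie on each other with slots nearly in line: fingers that go deeper than 15 mm below its top take hold of the next one too.
- trivet_mid_center (a point): Centre of the second trivet, same shape, directly under the top one; stays.
- trivet_low_center (a point): Centre of the lowest trivet, same shape, on the counter; stays.
- tray: Flat stainless tray fixed on the counter, 240 mm (x) by 180 mm (y), rim 20 mm high, walls 4 mm, so 232 by 172 inside, floor about 4 mm thick. Origin under its middle, at counter height, z up.
- veg_box: Clear lidded food box with courgettes, 114 x 182 x 116 mm, origin under its middle. Bystander.
- plates: Stack of pastel plates, 176 mm across, 110 mm high, origin under its middle. Bystander.
- sauce_bottle: Cream squeeze bottle with red cap, 56 mm across, 184 mm high, origin under its middle. Bystander.
There are look-alikes about, which are no part of the job. Leave any blue look-alike of the part that bears trivet_low_center alone.

How it is judged:
By the outcome, as a careful person would: the job done as asked, in the order asked, and still so for the second after the job is handed in, while the arm keeps its last pose, push and grip.
It also fails if it takes over 58 s, if anything falls off the work surface, if the arm or the gripper's body presses on something with over 40 N, if the wrist force passes 120 N, or if a joint passes its speed limit or range.

## Working session

There is one attempt and no reset: what is moved stays moved. The work goes in short steps, Python scripts to look and compute and a shell command to move; the robot and the scene stay as the last step left them, time stands still between calls to the robot, and variables do not carry over. Pictures are saved under pics/ and viewed, about 8 in all and at most 12, crops included, and the job is handed in when it is done.

```bash
mkdir -p pics; python3 - <<'E'
from cell import telemetry, imaging, order, env
import cv2,numpy as np
a=imaging.capture("scene");b=imaging.capture("top")
cv2.imwrite("pics/s0.png",a);cv2.imwrite("pics/t0.png",b)
for c in("scene","top"):
    print(c,imaging.camera_params(c))
    for q in("trivet_top_center","tray","warmer","drawer_handle","drawer"):
        print(q,[(np.round(d["rect"]).tolist(),round(d["conf"],2)) for d in imaging.find_in(q,c)])
print(telemetry.sense(),env.tip_reach)
E
```

```text
scene {'fx': 449.98480405068784, 'fy': 449.98480405068784, 'cx': 254.68005390486823, 'cy': 194.71871414274332, 'eye': array([ 831.29809773,  751.91360468, 1259.53020275]), 'orientation': array([[-0.8585344 ,  0.43976763, -0.26367236],
       [ 0.51275112,  0.73408287, -0.44520627],
       [-0.00222994, -0.51742319, -0.85572675]])}
trivet_top_center [([310.0, 252.0, 68.0, 58.0], 0.87), ([113.0, 70.0, 120.0, 141.0], 0.61)]
tray [([231.0, 215.0, 96.0, 86.0], 0.81)]
warmer [([164.0, 258.0, 26.0, 35.0], 0.58)]
drawer_handle [([128.0, 108.0, 83.0, 47.0], 0.69), ([112.0, 70.0, 119.0, 139.0], 0.45)]
drawer [([127.0, 107.0, 83.0, 53.0], 0.66), ([137.0, 210.0, 68.0, 75.0], 0.57)]
top {'fx': 423.31509225068095, 'fy': 423.31509225068095, 'cx': 266.5651378783775, 'cy': 193.25960708388124, 'eye': array([ 218.3641831 ,  175.06212644, 1435.23314501]), 'orientation': array([[-8.57564004e-02, -9.75481567e-01,  2.02685845e-01],
       [-9.96315756e-01,  8.41404001e-02, -1.65923943e-02],
       [-8.68493372e-04, -2.03362005e-01, -9.79103233e-01]])}
trivet_top_center [([205.0, 229.0, 41.0, 50.0], 0.85)]

[... 377 characters left out ...]
975e+00, -1.50003022e-01]), 'qvel': array([ 1.51630912e-04, -1.56780327e-03, -9.83108459e-06, -5.03704815e-04,
       -6.25173505e-04,  4.52672723e-05]), 'effort': array([-7.01157878e-04, -4.05664444e+01, -2.92742854e+01, -2.40965283e-04,
        6.44664779e-04, -1.79251667e-07]), 'tcp_pos': array([ 280.67650094, -613.88241859,  245.397083  ]), 'ee_rot': array([[ 4.15781929e-01, -9.09464341e-01,  2.64378722e-05],
       [-9.09464334e-01, -4.15781929e-01, -1.15746339e-04],
       [ 1.16259557e-04,  2.40809343e-05, -9.99999993e-01]]), 'wrist_force': array([ 0.49432581,  0.12623582, -0.57120431]), 'wrist_torque': array([0.01445658, 0.02802996, 0.00327104]), 'grip_width': 85.35732166186195} 14.0
```

View pics/s0.png

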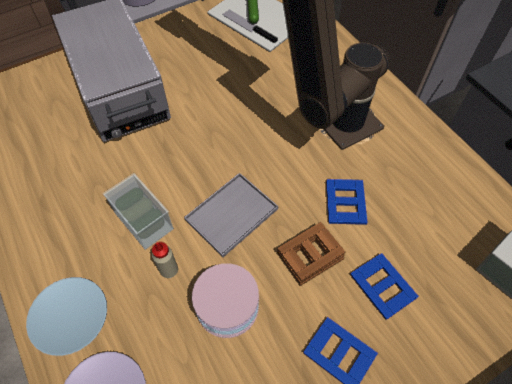

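View pics/t0.png

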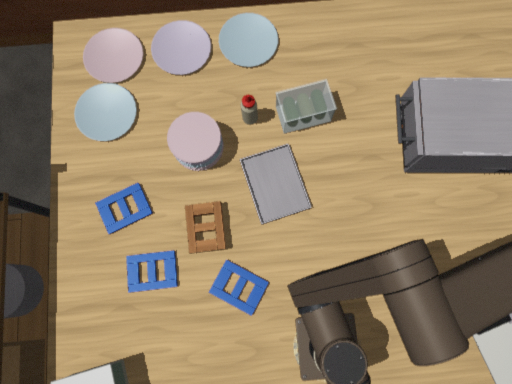

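The brown stack (scene 310,252; top 207,228) is the trivet stack. The blue boards at scene (346,201), (384,285), (341,351) are look-alikes. The tray is at top (277,184) and the warmer handle at top (404,119). I'll confirm these and measure them with crops rectified onto their height planes.

```bash
cat > h.py <<'E'
from cell import telemetry, imaging, order, env
import cv2,numpy as np
def w2p(c,P):
    k=imaging.camera_params(c);q=(np.atleast_2d(P)-k["eye"])@k["orientation"]
    return np.c_[k["fx"]*q[:,0]/q[:,2]+k["cx"],k["fy"]*q[:,1]/q[:,2]+k["cy"]]
def p2w(c,uv,z):
    k=imaging.camera_params(c);uv=np.atleast_2d(uv)
    d=np.c_[(uv[:,0]-k["cx"])/k["fx"],(uv[:,1]-k["cy"])/k["fy"],np.ones(len(uv))]@k["orientation"].T
    return k["eye"]+d*((z-k["eye"][2])/d[:,2])[:,None]
def rect(c,im,x,y,z,half,s=1.0,deg=0):
    # rectified: image right=+X', down=-Y' ; centre x,y ; s px/mm ; rotated by deg
    n=int(2*half*s);a=np.radians(deg);R=np.array([[np.cos(a),-np.sin(a)],[np.sin(a),np.cos(a)]])
    u,v=np.meshgrid(np.arange(n),np.arange(n))
    L=np.c_[(u.ravel()-n/2)/s,-(v.ravel()-n/2)/s]@R.T+[x,y]
    p=w2p(c,np.c_[L,np.full(len(L),z)]).astype(np.float32).reshape(n,n,2)
    return cv2.remap(im,p,None,cv2.INTER_CUBIC)
E
python3 - <<'E'
from h import *
a={c:imaging.capture(c) for c in("scene","top")}
for q,z in(("trivet_top_center",45),("tray",20),("drawer_handle",197)):
  for c in a:
    r=imaging.regions_of(q,c)
    if not r: print(q,c,"none");continue
    m=r[0]["region"].astype(np.uint8)
    ct=max(cv2.findContours(m,0,2)[0],key=cv2.contourArea)[:,0]
    W=p2w(c,ct,z)[:,:2].astype(np.float32)
    print(q,c,round(r[0]["conf"],2),[np.round(v,1) for v in cv2.minAreaRect(W)])
t=p2w("top",[[207,228]],45)[0];y=p2w("top",[[277,184]],20)[0];h=p2w("top",[[404,119]],197)[0]
print(t,y,h)
rows=[np.hstack([rect(c,a[c],*t[:2],45,130,1),rect(c,a[c],*y[:2],20,130,1),rect(c,a[c],*h[:2],197,130,1)]) for c in a]
M=np.vstack(rows)
for k in range(0,780,20): cv2.line(M,(k,0),(k,4),(0,0,255),1)
cv2.imwrite("pics/r1.png",M)
E
```

```text
trivet_top_center scene 0.59 [array([411.5, 368.4]), array([165.1, 127.9]), np.float64(3.1)]
trivet_top_center top 0.62 [array([413.6, 366.1]), array([163.1, 121.4]), np.float64(3.8)]
tray scene 0.89 [array([545.6, 124. ]), array([249.1, 190.8]), np.float64(13.2)]
tray top 0.73 [array([545.5, 119.5]), array([242.4, 184.3]), np.float64(13.4)]
drawer_handle scene 0.82 [array([ 671. , -289.6]), array([138.5, 244.4]), np.float64(83.8)]
drawer_handle top 0.87 [array([ 660.9, -304.3]), array([ 78. , 275.3]), np.float64(84.7)]
[406.43930344 357.28413229  45.        ] [540.57769207 112.63700926  20.        ] [ 672.30361198 -290.49328917  197.        ]
```

View pics/r1.png

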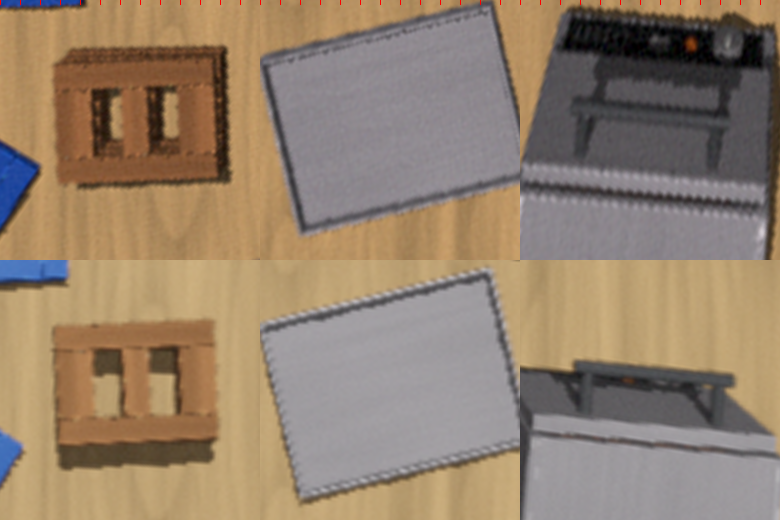

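The crops confirm it. The brown three-high stack has its top centre at about (412.7, 365.6) with yaw about 3°. The tray is at (546.5, 121) with yaw 13.4°. The handle middle is at about (675, -272), its bar runs at about -6°, and the drawer opens toward +y. I'll go around the base first.

```bash
cat >> h.py <<'E'
def plan(x,y,z,yawdeg):
    s=telemetry.sense();R=s["ee_rot"];d=R.T@(np.array([x,y,z])-s["tcp_pos"])
    from scipy.spatial.transform import Rotation as T
    a=np.radians(yawdeg);G=np.array([[np.cos(a),np.sin(a),0],[np.sin(a),-np.cos(a),0],[0,0,-1.]])
    w=T.from_matrix(R.T@G).as_rotvec()
    print("plan",np.round(d,1),np.round(w,4),"t",round(s["time"],2),"tcp",np.round(s["tcp_pos"],1),"F",np.round(s["wrist_force"],1),"g",round(s["grip_width"],1),"q",np.round(s["joint_positions"],2))
E
python3 -m jog '[[-414,-452,-55,0,0,-1.19,42],[-414,-452,-55,0,0,-1.19,42],[-414,-452,-55,0,0,-1.19,42],[-414,-452,-55,0,0,-1.19,42],[-414,-452,-55,0,0,-1.19,42],[-414,-452,-55,0,0,-1.19,42],[-414,-452,-55,0,0,-1.19,42],[-414,-452,-55,0,0,-1.19,42],[-414,-452,-55,0,0,-1.19,42],[-414,-452,-55,0,0,-1.19,42]]' 40
python3 -c "from h import *; plan(412.7,365.6,130,3)"
```

```text
time: 2.0
tcp_pos: [475.2, -153.3, 290.7]
ee_rot: [[0.999, 0.048, 0.001], [0.048, -0.999, -0.001], [0.001, 0.001, -1.0]]
wrist_force: [0.6, -1.4, 0.8]
grip_width: 42.1
plan [ -37.8 -521.4  160.3] [ 0.0006 -0.0011 -0.0046] t 2.0 tcp [ 475.2 -153.3  290.7] F [ 0.6 -1.4  0.8] g 42.1 q [-0.52 -0.14  1.95  0.    1.34 -0.56]
```

```bash
python3 -m jog '[[60,-250,60,0,0,0,42],[60,-250,60,0,0,0,42],[60,-250,60,0,0,0,42],[60,-250,60,0,0,0,42],[60,-250,60,0,0,0,42],[-38,-521,130,0,0,0,42],[-38,-521,130,0,0,0,42],[-38,-521,130,0,0,0,42],[-38,-521,130,0,0,0,42],[-38,-521,130,0,0,0,42]]'
python3 -m jog '[[0,0,0,0,0,0,42],[0,0,0,0,0,0,42]]'
python3 -c "from h import *; plan(412.7,365.6,110,3)"
```

```text
time: 3.0
tcp_pos: [431.5, 312.2, 173.9]
ee_rot: [[0.999, 0.048, 0.001], [0.048, -0.999, 0.0], [0.001, -0.0, -1.0]]
wrist_force: [1.8, -0.4, 0.6]
grip_width: 42.2
time: 3.2
tcp_pos: [431.6, 311.2, 173.6]
ee_rot: [[0.999, 0.051, -0.0], [0.051, -0.999, -0.001], [-0.0, 0.001, -1.0]]
wrist_force: [1.2, -0.6, 0.2]
grip_width: 42.1
plan [-16.1 -55.3  63.6] [ 0.0006  0.0004 -0.0014] t 3.2 tcp [431.6 311.2 173.6] F [ 1.2 -0.6  0.2] g 42.1 q [ 0.43  0.04  1.99 -0.    1.11  0.38]
```

```bash
python3 -m jog '[[-16,-55,80,0,0,0,42],[-16,-55,80,0,0,0,42],[-16,-55,103,0,0,0,42],[-16,-55,103,0,0,0,42],[-16,-55,103,0,0,0,42]]'
python3 - <<'E'
from h import *
plan(412.7,365.6,47,3)
M=[]
for c in("scene","top"):
    im=imaging.capture(c);u,v=w2p(c,[[412.7,365.6,45]])[0].astype(int)
    M.append(cv2.resize(im[v-45:v+45,max(u-65,0):u+65],None,fx=6,fy=6,interpolation=2)[:540])
    t=np.array([[sx*80,sy*60] for sx,sy in((1,1),(1,-1),(-1,-1),(-1,1))])
M=np.vstack([cv2.resize(m,(430,298)) for m in M]);cv2.imwrite("pics/n2.png",M)
E
```

```text
time: 3.7
tcp_pos: [415.0, 363.8, 71.6]
ee_rot: [[0.999, 0.046, 0.001], [0.046, -0.999, 0.0], [0.001, -0.0, -1.0]]
wrist_force: [0.6, 0.3, 1.4]
grip_width: 42.1
plan [-2.3 -1.9 24.6] [-0.0001 -0.0007 -0.0062] t 3.7 tcp [415.  363.8  71.6] F [0.6 0.3 1.4] g 42.1 q [ 0.54  0.23  2.   -0.    0.92  0.49]
```

View pics/n2.png

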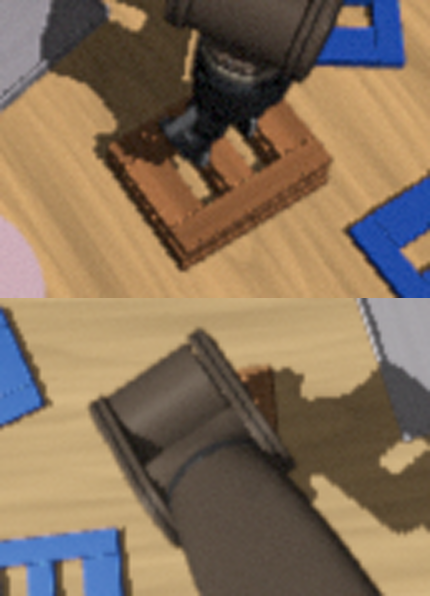

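Close up, the scene crop shows the two fingertips (200,155) and (245,135) over the two slots, with the bar between them. I'll descend.

```bash
python3 -m jog '[[-2,-2,8,0,0,-0.006,42],[-2,-2,14,0,0,-0.006,42],[-2,-2,20,0,0,-0.006,42],[-2,-2,24.5,0,0,-0.006,42],[-2,-2,24.5,0,0,-0.006,42],[-2,-2,24.5,0,0,-0.006,42]]'
```

```text
time: 4.4
tcp_pos: [411.6, 366.4, 46.1]
ee_rot: [[0.999, 0.054, -0.0], [0.054, -0.999, -0.0], [-0.0, 0.0, -1.0]]
wrist_force: [-1.0, -0.3, 0.0]
grip_width: 41.5
```

```bash
python3 -m jog '[[0,0,-2,0,0,0,42],[0,0,-2,0,0,0,30],[0,0,-2,0,0,0,15],[0,0,-2,0,0,0,15],[0,0,-2,0,0,0,15],[0,0,-2,0,0,0,15],[0,0,-2,0,0,0,15],[0,0,-2,0,0,0,15]]' 40
python3 -m jog '[[0,0,-4,0,0,0,15],[0,0,-8,0,0,0,15],[0,0,-14,0,0,0,15],[0,0,-22,0,0,0,15],[0,0,-32,0,0,0,15],[0,0,-45,0,0,0,15],[0,0,-60,0,0,0,15],[0,0,-60,0,0,0,15]]'
python3 - <<'E'
from h import *
plan(546.5,121,110,13.4)
im=imaging.capture("scene");cv2.imwrite("pics/l3.png",cv2.resize(im[190:320,220:400],None,fx=4,fy=4,interpolation=2))
E
```

```text
time: 5.2
tcp_pos: [412.5, 366.9, 49.3]
ee_rot: [[0.999, 0.054, 0.002], [0.054, -0.999, 0.001], [0.002, -0.001, -1.0]]
wrist_force: [-0.1, 0.3, 5.2]
grip_width: 24.6
time: 6.0
tcp_pos: [413.6, 367.6, 112.0]
ee_rot: [[0.999, 0.054, 0.006], [0.054, -0.999, 0.003], [0.006, -0.003, -1.0]]
wrist_force: [0.0, 0.6, -1.4]
grip_width: 24.6
plan [119.4 253.5   1.9] [-0.0026 -0.006  -0.1798] t 6.0 tcp [413.6 367.6 112. ] F [ 0.   0.6 -1.4] g 24.6 q [0.54 0.17 1.98 0.   0.99 0.49]
```

View pics/l3.png

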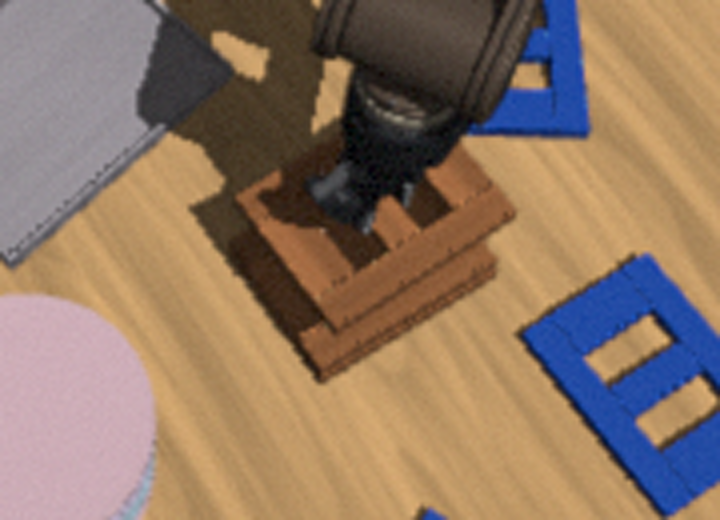

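Only the top trivet came up, and it is level. Two remain in place at (400,320). Next I carry it to the tray.

```bash
python3 -m jog '[[6,12,0,0,0,-0.01,15],[15,32,0,0,0,-0.03,15],[28,60,0,0,0,-0.05,15],[42,90,0,0,0,-0.07,15],[57,120,0,0,0,-0.09,15],[71,150,0,0,0,-0.11,15],[85,180,0,0,0,-0.13,15],[98,208,0,0,0,-0.15,15],[109,232,0,0,0,-0.165,15],[116,246,0,0,0,-0.175,15]]'
python3 -m jog '[[4,7,0,0,0,-0.005,15],[4,7,0,0,0,-0.005,15],[4,7,0,0,0,-0.005,15]]'
python3 - <<'E'
from h import *
plan(546.5,121,24,13.4)
im=imaging.capture("scene");cv2.imwrite("pics/p4.png",cv2.resize(im[150:280,160:340],None,fx=4,fy=4,interpolation=2))
E
```

```text
time: 7.05
tcp_pos: [541.2, 125.1, 107.9]
ee_rot: [[0.974, 0.226, -0.001], [0.226, -0.974, -0.0], [-0.001, 0.0, -1.0]]
wrist_force: [-0.3, -0.2, -2.2]
grip_width: 25.1
time: 7.35
tcp_pos: [545.8, 121.6, 108.0]
ee_rot: [[0.973, 0.232, -0.001], [0.232, -0.973, 0.0], [-0.001, -0.001, -1.0]]
wrist_force: [-1.0, 0.8, -2.0]
grip_width: 24.7
plan [ 0.7  0.8 84. ] [-0.0006  0.001   0.0002] t 7.35 tcp [545.8 121.6 108. ] F [-1.   0.8 -2. ] g 24.7 q [ 0.04  0.19  1.96  0.    0.99 -0.2 ]
```

View pics/p4.png

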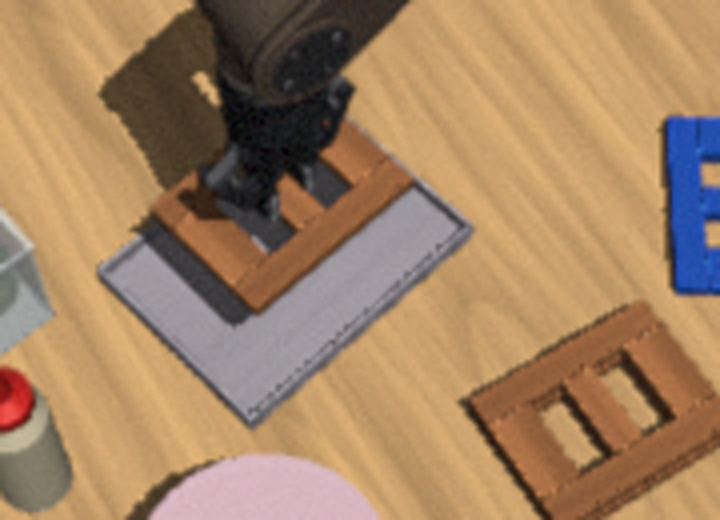

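```bash
python3 -m jog '[[1,0,8,0,0,0,15],[1,0,20,0,0,0,15],[1,0,34,0,0,0,15],[1,0,48,0,0,0,15],[1,0,62,0,0,0,15],[1,0,72,0,0,0,15],[1,0,78,0,0,0,15],[1,0,82,0,0,0,15],[1,0,82,0,0,0,15]]'
python3 -m jog '[[0,0,1.5,0,0,0,15],[0,0,2.5,0,0,0,15],[0,0,2.5,0,0,0,15]]'
```

```text
time: 8.3
tcp_pos: [547.1, 121.3, 26.0]
ee_rot: [[0.973, 0.232, -0.001], [0.232, -0.973, -0.0], [-0.001, -0.0, -1.0]]
wrist_force: [-0.1, -0.4, -1.2]
grip_width: 24.8
time: 8.6
tcp_pos: [547.5, 121.4, 24.2]
ee_rot: [[0.973, 0.232, 0.001], [0.232, -0.973, 0.0], [0.001, 0.0, -1.0]]
wrist_force: [0.5, -0.3, -2.1]
grip_width: 24.4
```

```bash
python3 -m jog '[[0,0,1,0,0,0,15],[0,0,1,0,0,0,15]]'; python3 -m jog '[[0,0,1,0,0,0,15],[0,0,1,0,0,0,15]]'; python3 -m jog '[[0,0,1,0,0,0,15],[0,0,1,0,0,0,15]]'
```

```text
time: 8.8
tcp_pos: [547.6, 121.4, 23.3]
ee_rot: [[0.973, 0.232, 0.001], [0.232, -0.973, 0.0], [0.001, 0.0, -1.0]]
wrist_force: [-0.4, -0.2, -1.3]
grip_width: 24.8
time: 9.0
tcp_pos: [547.6, 121.4, 23.3]
ee_rot: [[0.973, 0.232, -0.0], [0.232, -0.973, -0.0], [-0.0, 0.0, -1.0]]
wrist_force: [-3.8, -0.2, 6.0]
grip_width: 25.3
time: 9.2
tcp_pos: [547.7, 121.4, 23.3]
ee_rot: [[0.973, 0.232, -0.001], [0.232, -0.973, -0.0], [-0.001, 0.0, -1.0]]
wrist_force: [-6.7, -0.9, 12.0]
grip_width: 24.8
```

Contact: upward force is now 12 N. I'll ease off, release and rise.

```bash
python3 -m jog '[[0,0,-1.5,0,0,0,15],[0,0,-1.5,0,0,0,27],[0,0,-1.5,0,0,0,33],[0,0,-1.5,0,0,0,42],[0,0,-1.5,0,0,0,42],[0,0,-8,0,0,0,42],[0,0,-25,0,0,0,42],[0,0,-60,0,0,0,42],[0,0,-110,0,0,0,42],[0,0,-160,0,0,0,42]]'
python3 - <<'E'
from h import *
plan(685,-180,290,-96)
im=imaging.capture("scene");cv2.imwrite("pics/d5.png",cv2.resize(im[150:280,160:340],None,fx=4,fy=4,interpolation=2))
E
```

```text
time: 10.2
tcp_pos: [546.5, 121.3, 182.2]
ee_rot: [[0.973, 0.232, -0.002], [0.232, -0.973, -0.0], [-0.001, -0.0, -1.0]]
wrist_force: [0.6, -0.4, 0.7]
grip_width: 41.8
plan [  64.7  325.2 -108. ] [1.2000e-03 1.3000e-03 1.9095e+00] t 10.2 tcp [546.5 121.3 182.2] F [ 0.6 -0.4  0.7] g 41.8 q [ 0.04  0.1   1.92  0.    1.13 -0.2 ]
```

View pics/d5.png

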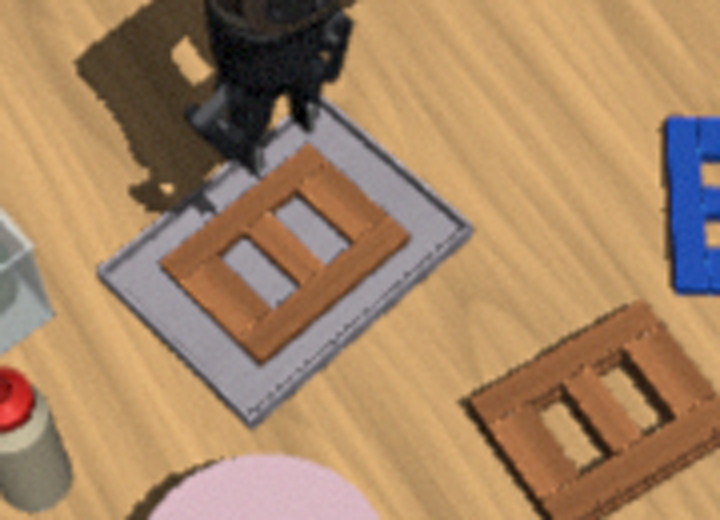

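The trivet lies flat in the tray, at crop (285,255), and the stack of two is undisturbed. Now to the handle.

```bash
python3 -m jog '[[65,325,-108,0,0,1.91,44],[65,325,-108,0,0,1.91,44],[65,325,-108,0,0,1.91,44],[65,325,-108,0,0,1.91,44],[65,325,-108,0,0,1.91,44],[65,325,-108,0,0,1.91,44],[65,325,-108,0,0,1.91,44],[65,325,-108,0,0,1.91,44],[65,325,-108,0,0,1.91,44],[65,325,-108,0,0,1.91,44]]'
python3 -m jog '[[0,0,0,0,0,0.41,44],[0,0,0,0,0,0.41,44],[0,0,0,0,0,0.41,44],[0,0,0,0,0,0.41,44]]'
python3 - <<'E'
from h import *
plan(675,-271.5,260,-96)
# line fit of the dark bar in both cameras: overlay model
L=[]
a=np.radians(-6);u=np.array([np.cos(a),np.sin(a),0])
for c in("scene","top"):
    im=imaging.capture(c);C=np.array([675,-271.5,197.])
    p=w2p(c,[C-80*u,C+80*u]);m=p.mean(0).astype(int)
    x0,y0=m[0]-60,m[1]-45;cr=cv2.resize(im[max(y0,0):y0+90,x0:x0+120],None,fx=5,fy=5,interpolation=2)
    for q in p: cv2.circle(cr,(int((q[0]+.5-x0)*5),int((q[1]+.5-max(y0,0))*5)),4,(0,255,0),1)
    L.append(cr)
n=min(len(l) for l in L);cv2.imwrite("pics/h6.png",cv2.resize(np.hstack([l[:n] for l in L]),(800,int(n*800/1200))))
E
```

```text
time: 11.25
tcp_pos: [685.9, -180.5, 288.8]
ee_rot: [[0.293, -0.956, -0.0], [-0.956, -0.293, 0.0], [-0.0, 0.0, -1.0]]
wrist_force: [0.0, 0.1, 0.0]
grip_width: 43.9
time: 11.65
tcp_pos: [685.8, -179.7, 288.9]
ee_rot: [[-0.105, -0.994, 0.0], [-0.994, 0.105, -0.0], [0.0, -0.0, -1.0]]
wrist_force: [0.7, 0.1, 0.2]
grip_width: 43.9
plan [92.4  1.1 28.9] [-0.0001 -0.     -0.0003] t 11.65 tcp [ 685.8 -179.7  288.9] F [0.7 0.1 0.2] g 43.9 q [-0.4   0.33  1.44 -0.    1.37  1.28]
```

View pics/h6.png

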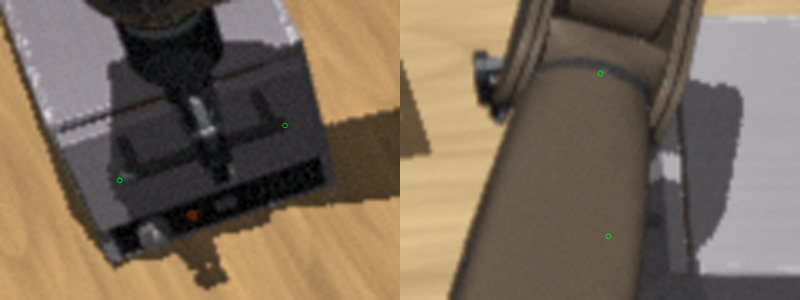

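The scene crop shows the projected bar ends, (119,180) and (285,125), lying on the real bar ends, so the handle estimate holds. I'll move over it and descend.

```bash
python3 -m jog '[[40,1,15,0,0,0,44],[80,1,29,0,0,0,44],[92,1,29,0,0,0,44],[92,1,29,0,0,0,44],[92,1,45,0,0,0,44],[92,1,60,0,0,0,44],[92,1,60,0,0,0,44]]'
python3 - <<'E'
from h import *
plan(675,-271.5,192,-96)
im=imaging.capture("scene");u,v=w2p("scene",[[675,-271,197]])[0].astype(int)
cv2.imwrite("pics/g7.png",cv2.resize(im[v-40:v+40,u-55:u+55],None,fx=6,fy=6,interpolation=2))
E
```

```text
time: 12.45
tcp_pos: [674.0, -268.7, 224.5]
ee_rot: [[-0.103, -0.995, -0.006], [-0.995, 0.103, 0.004], [-0.003, 0.006, -1.0]]
wrist_force: [1.2, -1.0, -0.3]
grip_width: 44.1
plan [ 2.8 -1.5 32.4] [0.0062 0.003  0.0015] t 12.45 tcp [ 674.  -268.7  224.5] F [ 1.2 -1.  -0.3] g 44.1 q [-0.52  0.41  1.45  0.    1.28  1.15]
```

View pics/g7.png

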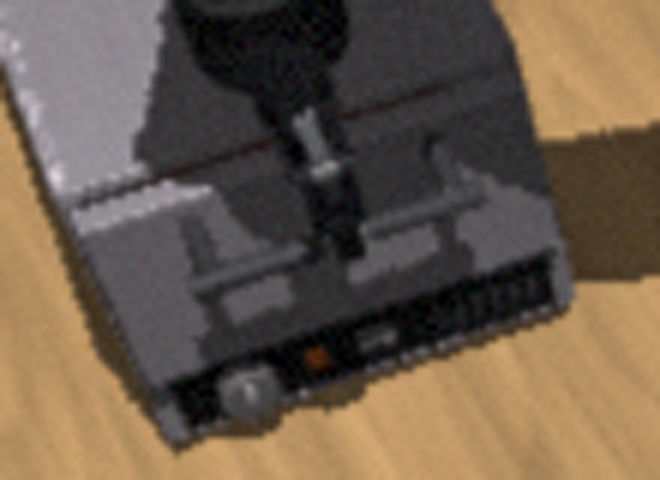

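The front finger, at (345,235), is just in front of the bar and its tips are at bar-top height. I'll descend and grip.

```bash
python3 -m jog '[[2,0,8,0,0,0,44],[2,0,16,0,0,0,44],[2,0,24,0,0,0,44],[2,0,32,0,0,0,44],[2,0,32,0,0,0,44]]'
python3 -m jog '[[0,0,0,0,0,0,30],[0,0,0,0,0,0,15],[0,0,0,0,0,0,8],[0,0,0,0,0,0,8],[0,0,0,0,0,0,8],[0,0,0,0,0,0,8]]' 60
```

```text
time: 13.0
tcp_pos: [674.1, -272.7, 194.6]
ee_rot: [[-0.105, -0.994, -0.003], [-0.994, 0.105, 0.002], [-0.001, 0.003, -1.0]]
wrist_force: [-1.1, 1.1, -0.5]
grip_width: 43.9
time: 13.6
tcp_pos: [675.2, -273.3, 197.7]
ee_rot: [[-0.105, -0.994, 0.001], [-0.994, 0.105, -0.001], [0.001, -0.001, -1.0]]
wrist_force: [-1.0, -0.2, 2.3]
grip_width: 11.8
```

Gripped. I'll pull 120 mm smoothly and then trim.

```bash
python3 -m jog '[[-4,0,0,0,0,0,8],[-14,0,0,0,0,0,8],[-28,0,0,0,0,0,8],[-43,0,0,0,0,0,8],[-58,0,0,0,0,0,8],[-73,0,0,0,0,0,8],[-88,0,0,0,0,0,8],[-102,0,0,0,0,0,8],[-112,0,0,0,0,0,8],[-118,0,0,0,0,0,8]]'
python3 -m jog '[[0,0,0,0,0,0,8],[0,0,0,0,0,0,8],[0,0,0,0,0,0,8]]'
python3 - <<'E'
from h import *
s=telemetry.sense();u=np.array([.1045,.9945,0]);print("pull",(s["tcp_pos"]-[675.2,-273.3,197.7])@u)
plan(688,-146,197,-96)
M=[]
for c in("scene","top"):
    im=imaging.capture(c);p=w2p(c,[[670,-280,200]])[0].astype(int);x0=max(p[0]-75,0);y0=max(p[1]-50,0)
    M.append(cv2.resize(im[y0:y0+120,x0:x0+150],(750,600)))
    cv2.imwrite(f"pics/full_{c}8.png",im)
cv2.imwrite("pics/d8.png",cv2.resize(np.hstack(M),(800,320)))
E
```

```text
time: 14.6
tcp_pos: [686.0, -158.9, 197.7]
ee_rot: [[-0.105, -0.995, -0.003], [-0.994, 0.105, -0.008], [0.008, 0.003, -1.0]]
wrist_force: [-6.4, -9.8, 3.9]
grip_width: 11.9
time: 14.9
tcp_pos: [686.0, -159.2, 197.7]
ee_rot: [[-0.105, -0.994, -0.003], [-0.994, 0.105, -0.007], [0.007, 0.003, -1.0]]
wrist_force: [-6.0, -7.4, 3.9]
grip_width: 11.8
pull 114.63686354101817
plan [-13.3  -0.6   0.6] [ 0.0026 -0.007  -0.0004] t 14.9 tcp [ 686.  -159.2  197.7] F [-6.  -7.4  3.9] g 11.8 q [-0.37  0.39  1.54 -0.01  1.22  1.31]
```

View pics/d8.png

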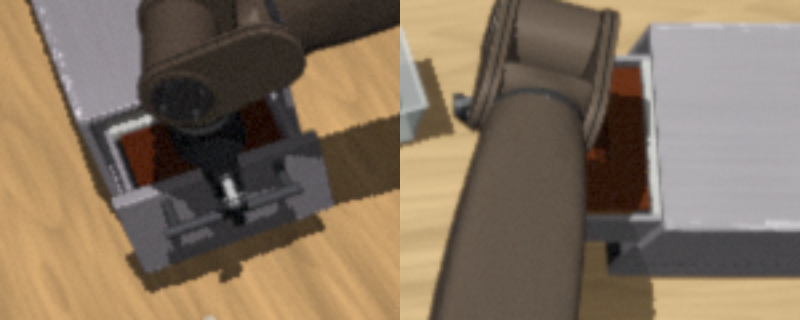

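The drawer is out about 115 mm. The front pan shows and a bright bar is emerging at the cabinet edge, top-view crop (650,140). I'll trim by 13 mm.

```bash
python3 -m jog '[[-4,0,0,0,0,0,8],[-8,0,0,0,0,0,8],[-11,0,0,0,0,0,8],[-13,0,0,0,0,0,8],[-13,0,0,0,0,0,8],[-13,0,0,0,0,0,8],[-13,0,0,0,0,0,8]]'
python3 - <<'E'
from h import *
u=np.array([.1045,.9945,0]);P=[]
M=[]
for c in("scene","top")*2:
    im=imaging.capture(c);P.append(telemetry.sense()["tcp_pos"])
    p=w2p(c,[[670,-280,200]])[0].astype(int);x0=max(p[0]-50,0);y0=max(p[1]-45,0)
    M.append(cv2.resize(im[y0:y0+90,x0:x0+110],(400,327),interpolation=2))
print("pull",(np.array(P)-[675.2,-273.3,197.7])@u,telemetry.sense()["wrist_force"])
# handle position seen vs start, by the network
for q in("drawer_handle",):
    print([(np.round(d["rect"],1).tolist(),round(d["conf"],2)) for d in imaging.find_in(q,"scene")])
cv2.imwrite("pics/d9.png",np.hstack(M[:2]))
E
```

```text
time: 15.7
tcp_pos: [687.2, -146.7, 197.7]
ee_rot: [[-0.105, -0.994, -0.004], [-0.994, 0.105, -0.007], [0.008, 0.003, -1.0]]
wrist_force: [-6.0, -9.3, 3.9]
grip_width: 11.8
pull [127.20063721 127.14757645 127.19767492 127.19647893] [-5.87671909 -8.27646648  4.18867893]
[([137.3, 128.1, 89.0, 67.4], 0.88)]
```

View pics/d9.png

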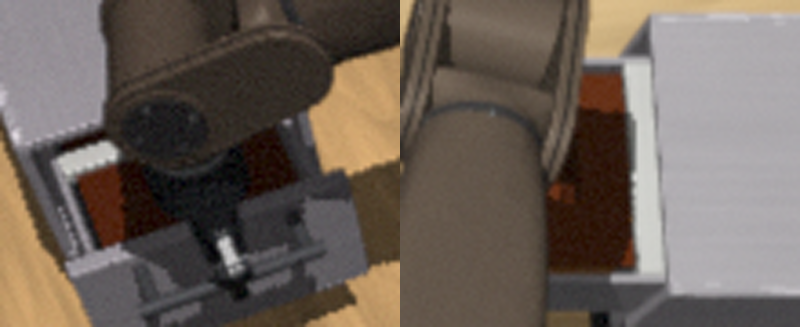

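The top view shows the full-width bright bar at the cabinet edge (cols 628–660) and the front pan fully clear. One independent check from the picture: the distance between the cabinet's top front edge and the gripped handle should be 63 + d mm.

```bash
python3 - <<'E'
from h import *
u=np.array([.1045,.9945,0]);t=telemetry.sense()["tcp_pos"]
p=w2p("top",[[670,-280,200]])[0].astype(int);x0=max(p[0]-50,0);y0=max(p[1]-45,0)
for q in((652,40),(660,160),(667,270)):
    w=p2w("top",[[x0+(q[0]-400)/400*110-.5,y0+q[1]/327*90-.5]],225)[0];print("d by cabinet edge",np.round(w,1),round((t-w)@u-63,1))
for z in(175,190,205):
    for q in((626,160),):
        w=p2w("top",[[x0+(q[0]-400)/400*110-.5,y0+q[1]/327*90-.5]],z)[0];print("bar front edge z",z,"to handle (d-free: 63+128-12=179)",round((t-w)@u,1))
E
```

```text
d by cabinet edge [ 769.5 -345.6  225. ] 126.2
d by cabinet edge [ 662. -335.  225.] 127.0
d by cabinet edge [ 566.6 -325.4  225. ] 127.3
bar front edge z 175 to handle (d-free: 63+128-12=179) 179.5
bar front edge z 190 to handle (d-free: 63+128-12=179) 174.1
bar front edge z 205 to handle (d-free: 63+128-12=179) 168.8
```

The picture gives d ≈ 127 mm, the same as the arm's reading. I'll trim 1 mm, settle and hand in.

```bash
python3 -m jog '[[-1,0,0,0,0,0,8],[-1,0,0,0,0,0,8],[-1,0,0,0,0,0,8],[-1,0,0,0,0,0,8]]' && python3 -c "
from h import *
print((telemetry.sense()['tcp_pos']-[675.2,-273.3,197.7])@[.1045,.9945,0]); print(order.close_job())"
```

```text
time: 16.35
tcp_pos: [687.3, -146.1, 197.7]
ee_rot: [[-0.105, -0.994, -0.004], [-0.994, 0.105, -0.008], [0.008, 0.003, -1.0]]
wrist_force: [-5.2, -9.5, 3.4]
grip_width: 11.9
127.79088942815079
the job is handed in; nothing more can be done
None
```

I laid the top trivet flat in the middle of the steel tray, then pulled the drawer out by its handle and handed the job in at 16.35 s still gripping it.

- **Trivet:** it came up alone and level, and I released it only once it was touching the tray floor. The picture afterwards showed it flat in the tray. The other two trivets, the blue look-alikes and the things on the counter that showed were where they had been.
- **Drawer:** the arm's own reading put it at 127.8 mm out, against the 128 mm target. Measuring from the cabinet edge in the top picture gave about 127 mm just before the last 1 mm trim. That picture also showed the front pan clear and the first bar at the cabinet's edge. Neither reading came near the 140 mm at which the second pan starts to come out.
- **Forces:** the readings never showed more than about 14 N at the wrist. While holding the drawer they showed a small sideways pull of about 5–6 N.
- **Less certain:** a further check of where the bar's own front edge lies was inconclusive, because the bar's height is not known. It agreed only for a bar about 175 mm above the counter, and was 5–10 mm off for higher ones. The gripper also read 11.8 mm on the 14 mm handle bar, but the hold did not change during the pull.

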